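# Uncap the middle-sized spice box and hold its safety cap above it

## Task

Of the three look-alike spice boxes on the puja table, open the middle-sized one: push its safety cap down, twist it counter-clockwise until it is free, and lift it straight off. Finish while still holding the cap in the gripper, still and upright, directly above the open box with its rim about 8 cm clear of the mouth, so that I can reach in. Leave the small and the large box closed and everything else where it is.

Things in the scene. Friction and masses are not known exactly. Their poses are not given: they have to be found in the camera images.
- box_middle: The MIDDLE-sized spice box: cream plastic round jar 58 mm across and 66 mm high to its flat shoulder, standing in a steel foot 74 mm across, 6 mm thick, fixed to the table. Origin: centre of the underside, z up. Its neck rises to 84.5 mm above the table. This is the box to open.
- cap_middle: Its closed push-and-turn cap: white ribbed round plastic, 50 mm diameter, 38.5 mm tall, 30 g, loose but locked on the box. Origin: centre of its lower rim, 73.5 mm above the table when closed (top at 112 mm); z up. Top 19.5 mm solid, below it a skirt around the neck. Nothing is beside it above the 66 mm shoulder: grip it across at any yaw, finger tips down to 80 mm above the table.
- mouth_middle (a point): Centre of the middle box's neck top, 84.5 mm above the table. Lock: a sprung pad here pushes the cap up (6 N, +1 N per mm). Push the cap down 5 to 7.5 mm (hard stop, 13 N) and, keeping it down, turn it counter-clockwise seen from above: from 45 to 80 degrees (62 best) it is free and lifts straight off; it stops at about 85. It cannot turn clockwise.
- box_small: The SMALL spice box: cream plastic round jar 48 mm across and 66 mm high to its flat shoulder, standing in a steel foot 64 mm across, 6 mm thick, fixed to the table. Origin: centre of the underside, z up. Its neck rises to 84.5 mm above the table. Not to be opened.
- cap_small: Cap of the small box, same look and height, 40 mm in diameter. Stays closed.
- box_large: The LARGE spice box: cream plastic round jar 68 mm across and 66 mm high to its flat shoulder, standing in a steel foot 84 mm across, 6 mm thick, fixed to the table. Origin: centre of the underside, z up. Its neck rises to 84.5 mm above the table. Not to be opened.
- cap_large: Cap of the large box, same look and height, 60 mm in diameter. Stays closed.
- diya_a: Loose glazed ceramic diya (shallow lamp dish), 72 mm across with an 8 mm spout, 24 mm high; origin centre of underside. Bystander.
- diya_b: The second, equal diya. Bystander.
- bowl: Loose glass bowl, 100 mm across, 50 mm high; origin centre of underside. Bystander.
- conch: Loose ceramic conch figurine on a small plinth, 112 mm long, 69 mm high; origin centre of underside. Bystander.
- bell: Loose brass hand bell standing on its mouth, 56 mm across, 104 mm high; origin centre of underside. Bystander.
- wick_box: Loose card box of wicks, 60 x 42 x 22 mm; origin centre of underside. Bystander.
Things that resemble listed ones, but are neither listed nor needed, are in the scene too. What is shaped like the cap_middle but black is not meant.

How it is judged:
By the outcome, as a careful person would: the job done as asked, in the order asked, and still so for the second after the job is handed in, while the arm keeps its last pose, push and grip.
It also fails if it takes over 35 s, if anything falls off the work surface, if the arm or the gripper's body presses on something with over 40 N, if the wrist force passes 120 N, or if a joint passes its speed limit or range.

## Robot

A 6-joint arm with a two-finger parallel gripper is mounted at the origin on the work surface. World frame = base frame: x ahead of the robot, y to its left, z up, the work surface at z = 0. Lengths are in m, angles in degrees, forces in N, time in s.
With the tool pointing down it reaches from about 0.35 to 0.975 m from the base axis. Payload 4.9 kg.
Tool frame: the origin (TCP) lies at the very end of the fingers, on their centre line; the grasp point (between the pads) lies 19 mm behind it; z points along the fingers, y is the direction in which the jaws open and shut (so a half turn about z gives the same grasp; the last joint's range is limited). The gripper opens to 85 mm and grips with 20 to 120 N. Pads are 22 mm wide; open, the fingers measure 114 mm over their backs; the gripper's body (76 mm by 85 mm) begins 54 mm behind the grasp point. The pads swing forward as they close: fully open they stand 13 mm farther back than shut.
Start: joints at [61.306, 3.019, 92.412, -0, 84.569, -6.818], TCP at [0.233, 0.58, 0.231] pointing down, gripper open.
Joint ranges: [-172.51, 172.51], [-57.92, 126.97], [3.15, 148.05], [-58.71, 238.71], [5.1, 150.11], [-179.66, 179.66]. Speed limits (degrees/s): [147.25, 147.25, 180, 180, 180, 180].

## Interface

Orientations are given as a 3x3 rotation matrix whose columns are the frame's x, y, z axes.
In Python, from plant import arm, viewer gives the robot as it stands.
- The arm moves only by the tool arm_command, never from a script. Its argument "deltas" is text: rows parted by semicolons, each of 7 numbers parted by spaces: the finger opening in m, from 0 to 0.0854, then the shift along the tool's x, y, z in m, then the turn, a rotation vector about the tool's x, y, z in rad. A call has exactly 8 rows; each row shifts and turns the pose as measured when the row begins, along the tool's axes as they then stand; what a row does not reach is not made up. A row lasts 1/10 s, in which the tool goes at most 50 mm and 8.59 degrees, less where a joint would pass 70% of its speed; a pose out of reach is approached as far as the arm can. A call with a gripper value outside its range is refused whole. The fingers move at their own pace and stop on an object; "squeeze" is the grip in N (left out, the last holds). Time passes only in rows, so rows that do not move let the fingers close, or fill a call up. It gives the time, the measured TCP pose, the force and the opening at its end, in the units of the state.
- arm.observe(): the state, without advancing time (a new reading comes with each control period).
- viewer.get_image(name): name is "scene" or "top"; returns a dict with "frame" (480x640x3 uint8, red, green, blue), "z_map" (480x640 float32, m along the optical axis (not along the pixel's ray), 0 where there is no reading), "fx", "fy", "cx", "cy" (pixels), "cam_to_world" (4x4, takes a point from camera to world coordinates). Camera axes: x right, y up, looking along -z (the intrinsics and any distortion apply to the point x, -y, -z); pixel columns grow to the right and rows downward; lengths in m; the calibration is good to about 2 mm. A picture is of the moment at which its call begins.
- arm.finish_job(): hands the job in, once; it reports no verdict.
The state is a dict: "time_s": time; "joints": joint angles; "qd": joint speeds; "effort": joint torques, N m; "ee_pos": TCP position; "tool_rot": TCP orientation; "ft_force": force on the tool from outside, world axes, zero at the start; "torque": the same for the moment, N m; "opening": finger opening in m.
Only numpy, scipy, OpenCV 4.12 (cv2) and the standard library are available. Lean on these libraries where they do the work, as an engineer would, in place of code of your own. Each camera call takes 0.05 s, during which the arm holds its last target.

## Working session

There is one attempt and no reset: what is moved stays moved. The work goes in short steps, Python scripts to look and compute and a tool call to move; the robot and the scene stay as the last step left them, time stands still between calls to the robot, and variables do not carry over. Pictures are saved under pics/ and viewed, and the job is handed in when it is done.

Besides the shell and the picture viewer there is one more tool, called after "Request:" by a JSON object that holds its "method" and its "body", one argument or row to a line. arm_command: Moves the arm, as the interface text tells. Its arguments: {"type":"object","properties":{"deltas":{"type":"string"},"squeeze":{"type":"number"}},"required":["deltas"]}

```bash
mkdir -p pics; ls; python3 - <<'E'
from plant import arm, viewer
import cv2,numpy as np,pickle
s=arm.observe();print({k:np.round(v,4).tolist() for k,v in s.items()})
d={}
for n in("scene","top"):
    i=viewer.get_image(n);d[n]=i
    cv2.imwrite(f"pics/{n}0.png",i["frame"][:,:,::-1]);print(n,i["fx"],i["fy"],i["cx"],i["cy"],np.round(i["cam_to_world"],4).tolist(),i.keys())
pickle.dump(d,open("im0.pkl","wb"))
E
```

```text
pics
{'time_s': 0.0, 'joints': [61.3052, 3.0577, 92.492, 0.002, 84.5702, -6.8155], 'qd': [-0.105, 0.015, 0.107, 0.0633, 0.0538, -0.0743], 'effort': [0.0002, -39.3701, -37.017, -0.0001, 0.0074, -0.0], 'ee_pos': [0.2326, 0.5794, 0.2301], 'tool_rot': [[-0.928, 0.3727, -0.001], [0.3727, 0.928, -0.0018], [0.0003, -0.0021, -1.0]], 'ft_force': [-0.5951, 0.3832, -0.7917], 'torque': [0.0425, -0.0089, -0.0181], 'opening': 0.0855}
scene 541.6591710390169 541.6591710390169 318.4735371847218 241.21204266685277 [[-0.8333, -0.333, 0.4412, 1.0752], [0.5528, -0.5002, 0.6665, 0.8059], [-0.0012, 0.7993, 0.6009, 0.8141], [0.0, 0.0, 0.0, 1.0]] dict_keys(['frame', 'z_map', 'fx', 'fy', 'cx', 'cy', 'cam_to_world'])
top 580.2858757184881 580.2858757184881 321.98772386662534 245.56169785663786 [[-0.0017, 0.9915, -0.1302, 0.4096], [-0.9998, -0.004, -0.0171, 0.0044], [-0.0175, 0.1301, 0.9913, 1.2033], [0.0, 0.0, 0.0, 1.0]] dict_keys(['frame', 'z_map', 'fx', 'fy', 'cx', 'cy', 'cam_to_world'])
```

View pics/scene0.png

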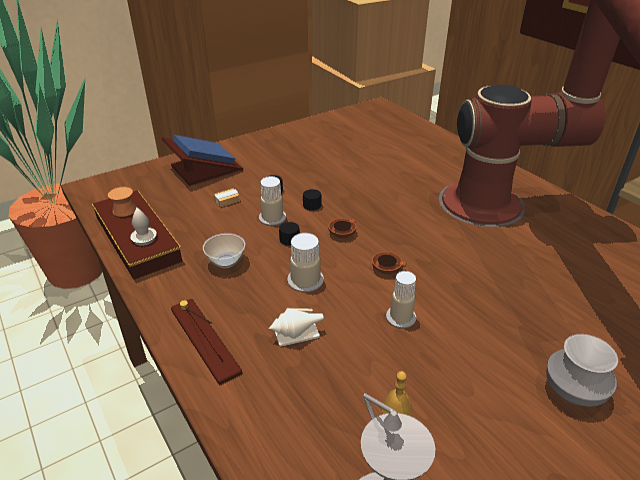

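View pics/top0.png

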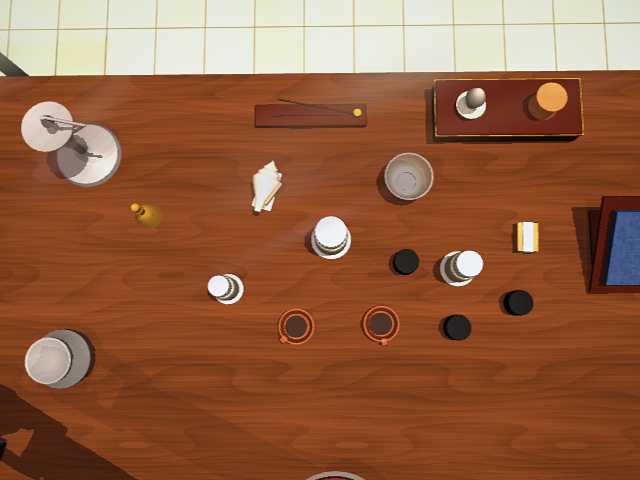

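The top view shows three white-capped boxes: A at (219,287), B at (331,232) and C at (468,263). There are three black caps at (405,262), (457,327) and (518,302). By eye A is small, B is large and C is middle. I'll measure the caps to check.

```bash
cat > h.py <<'E'
import numpy as np
def cloud(i):
    z=i["z_map"];v,u=np.mgrid[0:z.shape[0],0:z.shape[1]]
    P=np.stack([(u-i["cx"])/i["fx"]*z,-(v-i["cy"])/i["fy"]*z,-z,np.ones_like(z)],-1)@np.asarray(i["cam_to_world"]).T
    P=P[...,:3];P[z<=0]=np.nan
    return P
E
python3 - <<'E'
from h import *
import pickle,cv2
d=pickle.load(open("im0.pkl","rb"))
for cam,cs in(("top",dict(A=(219,287),B=(331,232),C=(468,263))),("scene",dict(A=(404,283),B=(305,245),C=(270,187)))):
    P=cloud(d[cam])
    fr=d[cam]["frame"]
    for n,(u,v) in cs.items():
        q=P[v-45:v+45,u-45:u+45].reshape(-1,3); q=q[np.isfinite(q[:,2])]
        c=P[v,u]
        q=q[np.hypot(*(q[:,:2]-c[:2]).T)<.06]
        t=q[(q[:,2]>.106)&(q[:,2]<.118)]
        if len(t)<8: print(cam,n,c,len(t));continue
        (x,y),r=cv2.minEnclosingCircle(t[:,:2].astype(np.float32))
        f=q[(q[:,2]>.003)&(q[:,2]<.012)]
        print(cam,n,"c",c.round(4),"top med z",np.median(t[:,2]).round(4),"circ",round(x,4),round(y,4),"diam",round(2*r*1e3,1),"mean",t[:,:2].mean(0).round(4),"area diam",len(t))
        b=[((q[:,2]>a)&(q[:,2]<a+.01)).sum() for a in np.arange(0,.12,.01)];print(b)
i=d["top"]["frame"][200:320,180:540,::-1];cv2.imwrite("pics/crop0.png",cv2.resize(i,(792,264),interpolation=cv2.INTER_CUBIC))
i=d["scene"]["frame"][160:340,220:440,::-1];cv2.imwrite("pics/crop1.png",cv2.resize(i,(733,600),interpolation=cv2.INTER_CUBIC))
E
```

```text
top A c [0.475  0.2179 0.1102] top med z 0.1112 circ 0.4782 0.2212 diam 40.6 mean [0.4779 0.2206] area diam 344
[np.int64(942), np.int64(22), np.int64(18), np.int64(16), np.int64(19), np.int64(31), np.int64(92), np.int64(9), np.int64(22), np.int64(21), np.int64(116), np.int64(248)]
top B c [0.5789 0.0061 0.1119] top med z 0.1114 circ 0.5804 0.008 diam 59.9 mean [0.5803 0.0081] area diam 758
[np.int64(770), np.int64(22), np.int64(15), np.int64(16), np.int64(12), np.int64(38), np.int64(111), np.int64(16), np.int64(18), np.int64(15), np.int64(195), np.int64(579)]
top C c [ 0.5187 -0.2514  0.1122] top med z 0.1116 circ 0.5188 -0.2529 diam 50.4 mean [ 0.5184 -0.2526] area diam 545
[np.int64(897), np.int64(29), np.int64(29), np.int64(27), np.int64(33), np.int64(40), np.int64(121), np.int64(20), np.int64(27), np.int64(34), np.int64(152), np.int64(420)]
scene A c [0.4949 0.2325 0.1112] top med z 0.1104 circ 0.4819 0.2214 diam 41.9 mean [0.4829 0.223 ] area diam 235
[np.int64(342), np.int64(79), np.int64(77), np.int64(85), np.int64(88), np.int64(89), np.int64(139), np.int64(51), np.int64(77), np.int64(74), np.int64(141), np.int64(145)]
scene B c [0.5923 0.0243 0.1137] top med z 0.1105 circ 0.5836 0.0084 diam 66.5 mean [0.5855 0.0107] area diam 393
[np.int64(281), np.int64(101), np.int64(102), np.int64(104), np.int64(108), np.int64(119), np.int64(172), np.int64(71), np.int64(101), np.int64(99), np.int64(213), np.int64(242)]
scene C c [ 0.5315 -0.2356  0.1061] top med z 0.1101 circ 0.5219 -0.2514 diam 57.0 mean [ 0.523  -0.2504] area diam 179
[np.int64(233), np.int64(72), np.int64(69), np.int64(65), np.int64(79), np.int64(77), np.int64(102), np.int64(55), np.int64(67), np.int64(69), np.int64(125), np.int64(94)]
```

View pics/crop1.png

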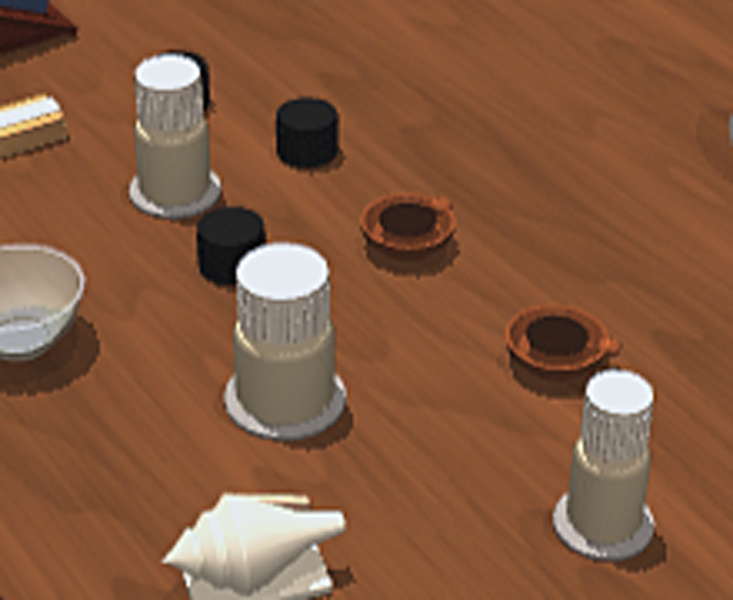

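Confirmed. C measures 50.4 mm across at a height of 112 mm, so it's the middle box. A measures 40.6 mm (small) and B 59.9 mm (large). Next I'll refine C's centre by intersecting the white top's pixels with the z=0.112 plane in both cameras.

```bash
python3 - <<'E'
from h import *
import pickle,cv2
d=pickle.load(open("im0.pkl","rb"))
for cam,cs in(("top",dict(A=(219,287),B=(331,232),C=(468,263))),("scene",dict(A=(404,279),B=(305,241),C=(270,183)))):
  i=d[cam]
  M=np.asarray(i["cam_to_world"])
  g=i["frame"].min(2)
  for n,(u,v) in cs.items():
    for th in (190,210,):
        m=(g>th).astype(np.uint8)
        k,lab=cv2.connectedComponents(m,connectivity=4)
        mm=lab==lab[v,u]
        if cam=="scene": mm=cv2.morphologyEx(mm.astype(np.uint8),cv2.MORPH_OPEN,np.ones((5,5)))>0
        c,_=cv2.findContours(mm.astype(np.uint8),0,1); c=max(c,key=len)
        c=cv2.convexHull(c)[:,0].astype(float)
        r=np.stack([(c[:,0]-i["cx"])/i["fx"],-(c[:,1]-i["cy"])/i["fy"],-np.ones(len(c))],1)@M[:3,:3].T
        X=M[:3,3]+r*((.112-M[2,3])/r[:,2])[:,None]
        (x,y),rad=cv2.minEnclosingCircle(X[:,:2].astype(np.float32))
        A=np.c_[2*X[:,:2],np.ones(len(X))];s=np.linalg.lstsq(A,(X[:,:2]**2).sum(1),rcond=None)[0]
        print(cam,n,th,"enc",round(x,4),round(y,4),round(2e3*rad,1),"ls",s[:2].round(4),round(2e3*np.sqrt(s[2]+s[0]**2+s[1]**2),1),mm.sum())
E
```

```text
top A 190 enc 0.4777 0.2198 39.5 ls [0.4781 0.2199] 38.7 336
top A 210 enc 0.4775 0.2196 38.5 ls [0.4777 0.2199] 37.4 318
top B 190 enc 0.58 0.0062 61.6 ls [0.5807 0.0069] 58.8 753
top B 210 enc 0.5805 0.0067 59.0 ls [0.5804 0.0068] 57.7 722
top C 190 enc 0.5185 -0.2538 49.6 ls [ 0.5187 -0.254 ] 48.5 529
top C 210 enc 0.5185 -0.2544 48.9 ls [ 0.5186 -0.254 ] 47.7 513
scene A 190 enc 0.4822 0.2215 38.9 ls [0.4819 0.2217] 38.0 189
scene A 210 enc 0.482 0.2219 37.7 ls [0.4821 0.2219] 36.7 181
scene B 190 enc 0.5839 0.0096 59.5 ls [0.5844 0.0096] 57.9 347
scene B 210 enc 0.5843 0.0101 58.1 ls [0.5844 0.0095] 56.4 326
scene C 190 enc 0.5239 -0.2511 49.7 ls [ 0.5231 -0.251 ] 47.3 144
scene C 210 enc 0.5232 -0.2516 47.4 ls [ 0.523  -0.2513] 46.4 138
```

Both cameras agree on the size and differ by about 4 mm in position. I'll use the mean, about (0.521, -0.2525). First I'll swing over on an arc at height; tool y currently points radially outward.

Request:
{"method": "arm_command", "body": {
  "deltas": "0.0854 -0.04 -0.003 0 0 0 0.067; 0.0854 -0.048 -0.004 0 0 0 0.08; 0.0854 -0.048 -0.004 0 0 0 0.08; 0.0854 -0.048 -0.004 0 0 0 0.08; 0.0854 -0.048 -0.004 0 0 0 0.08; 0.0854 -0.048 -0.004 0 0 0 0.08; 0.0854 -0.048 -0.004 0 0 0 0.08; 0.0854 -0.048 -0.004 0 0 0 0.08",
  "squeeze": 70
}}

```text
time_s: 0.9
ee_pos: [0.5091, 0.3226, 0.2246]
tool_rot: [[-0.522, 0.853, -0.007], [0.853, 0.522, -0.005], [-0.0, -0.008, -1.0]]
ft_force: [0.5, 0.5, -0.2]
opening: 0.0855
```

Request:
{"method": "arm_command", "body": {
  "deltas": "0.0854 -0.048 -0.003 0 0 0 0.08; 0.0854 -0.048 -0.003 0 0 0 0.08; 0.0854 -0.048 -0.003 0 0 0 0.08; 0.0854 -0.048 -0.003 0 0 0 0.08; 0.0854 -0.048 -0.003 0 0 0 0.08; 0.0854 -0.048 -0.003 0 0 0 0.08; 0.0854 -0.048 -0.003 0 0 0 0.08; 0.0854 -0.048 -0.003 0 0 0 0.08"
}}

```text
time_s: 1.7
ee_pos: [0.5836, -0.063, 0.221]
tool_rot: [[0.118, 0.993, -0.012], [0.993, -0.118, -0.005], [-0.006, -0.012, -1.0]]
ft_force: [0.1, 0.1, 0.8]
opening: 0.0855
```

```bash
cat > go.py <<'E'
import sys,numpy as np
from plant import arm
from scipy.spatial.transform import Rotation as R
s=arm.observe();p=np.array(s["ee_pos"]);T=np.array(s["tool_rot"])
t=np.array([float(a) for a in sys.argv[1:4]])
# desired tool down; yaw unchanged
z=np.array([0,0,-1.]);y=T[:,1]-T[:,1]@z*z;y/=np.linalg.norm(y);D=np.c_[np.cross(y,z),y,z]
print("t",s["time_s"],"pos",p.round(4),"d world",(t-p).round(4),"d tool",(T.T@(t-p)).round(4),"level rotvec",R.from_matrix(T.T@D).as_rotvec().round(4))
print("yaw of y",np.degrees(np.arctan2(T[1,1],T[0,1])).round(2),"j",np.round(s["joints"],1),"F",np.round(s["ft_force"],2),"M",np.round(s["torque"],2),"open",s["opening"])
E
python3 go.py 0.521 -0.2525 0.15
```

```text
t 1.7 pos [ 0.5836 -0.063   0.221 ] d world [-0.0626 -0.1895 -0.071 ] d tool [-0.1951 -0.0389  0.0727] level rotvec [-0.0116  0.0064  0.    ]
yaw of y -6.79 j [-13.2  -1.3  97.8  -0.4  84.1  -6.4] F [0.05 0.15 0.81] M [ 0.01  0.02 -0.02] open 0.08550519210407964
```

Request:
{"method": "arm_command", "body": {
  "deltas": "0.0854 -0.045 -0.009 0.016 -0.006 0.003 0; 0.0854 -0.045 -0.009 0.016 -0.006 0.003 0; 0.0854 -0.045 -0.009 0.016 0 0 0; 0.0854 -0.035 -0.007 0.016 0 0 0; 0.0854 -0.018 -0.004 0.006 0 0 0; 0.0854 -0.005 -0.001 0 0 0 0; 0.0854 0 0 0 0 0 0; 0.0854 0 0 0 0 0 0"
}}

```text
time_s: 2.5
ee_pos: [0.5163, -0.2603, 0.1474]
tool_rot: [[0.128, 0.992, -0.001], [0.992, -0.128, 0.002], [0.002, -0.001, -1.0]]
ft_force: [0.1, -0.3, 0.3]
opening: 0.0856
```

```bash
python3 go.py 0.521 -0.2525 0.15; python3 - <<'E'
from plant import viewer
import cv2,pickle
d={}
for n in("scene","top"):
    i=viewer.get_image(n);d[n]=i
pickle.dump(d,open("im1.pkl","wb"))
f=d["scene"]["frame"][80:260,180:360,::-1];g=d["top"]["frame"][160:340,380:560,::-1]
import numpy as np
cv2.imwrite("pics/hov1.png",cv2.resize(np.hstack([f,g]),(800,400),interpolation=cv2.INTER_CUBIC))
E
```

```text
t 2.5 pos [ 0.5163 -0.2603  0.1474] d world [0.0047 0.0078 0.0026] d tool [ 0.0084  0.0036 -0.0026] level rotvec [-0.001  -0.0017 -0.    ]
yaw of y -7.37 j [-3.420e+01  5.000e-01  1.032e+02  1.000e-01  7.640e+01 -2.680e+01] F [ 0.09 -0.28  0.29] M [0.01 0.1  0.02] open 0.0856044891852216
```

View pics/hov1.png

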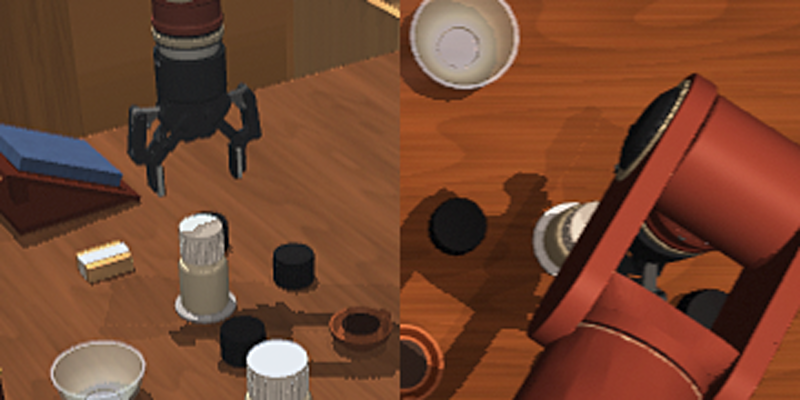

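```bash
python3 - <<'E'
from h import *
import pickle
d=pickle.load(open("im1.pkl","rb"));i=d["scene"];P=cloud(i)
p=np.array([0.5163,-0.2603,0.1474]);y=np.array([.992,-.128,0]);x=np.array([.128,.992,0])
q=P.reshape(-1,3);q=q[np.isfinite(q[:,2])];r=q-p;L=np.c_[r@x,r@y,r[:,2]]
k=(abs(L[:,0])<.05)&(abs(L[:,1])<.09)&(L[:,2]>-.005)&(L[:,2]<.05)
L=L[k];print(len(L))
for sgn in(-1,1):
  for a in np.arange(0,.05,.008):
    m=L[(L[:,1]*sgn>0)&(L[:,2]>=a)&(L[:,2]<a+.008)]
    if len(m): print(sgn,round(a,3),len(m),"x",m[:,0].min().round(4),m[:,0].max().round(4),"y",m[:,1].min().round(4),m[:,1].max().round(4))
E
```

```text
195
-1 0.008 6 x -0.0096 0.0103 y -0.0467 -0.0415
-1 0.016 22 x -0.0077 0.016 y -0.0542 -0.0393
-1 0.024 21 x -0.0076 0.0128 y -0.0545 -0.0399
-1 0.032 21 x -0.0061 0.0141 y -0.0556 -0.0402
-1 0.04 26 x -0.0057 0.0122 y -0.0548 -0.0396
-1 0.048 5 x -0.0085 0.0096 y -0.0551 -0.041
1 0.008 5 x -0.001 0.0096 y 0.0464 0.0506
1 0.016 16 x -0.0024 0.0139 y 0.0453 0.0584
1 0.024 22 x -0.0078 0.0171 y 0.0442 0.0591
1 0.032 24 x -0.004 0.0149 y 0.0443 0.0594
1 0.04 22 x -0.0033 0.0138 y 0.045 0.059
1 0.048 5 x 0.0038 0.0143 y 0.0443 0.0587
```

The finger positions as seen in the scene camera show that camera reads about +2.3 mm in x and +2.7 mm in y. Corrected, it agrees with the top view, and the cap centre is about (0.5197, -0.2537). I'll align laterally before descending.

Request:
{"method": "arm_command", "body": {
  "deltas": "0.0854 0.0035 0.001 0 0 0 0; 0.0854 0.0025 0.001 0 0 0 0; 0.0854 0.001 0.0005 0.005 0 0 0; 0.0854 0 0 0.006 0 0 0; 0.0854 0 0 0.005 0 0 0; 0.0854 0 0 0.002 0 0 0; 0.0854 0 0 0 0 0 0; 0.0854 0 0 0 0 0 0"
}}

```text
time_s: 3.4
ee_pos: [0.522, -0.2499, 0.129]
tool_rot: [[0.123, 0.992, 0.001], [0.992, -0.123, 0.001], [0.001, 0.001, -1.0]]
ft_force: [-0.3, -1.0, 1.2]
opening: 0.0854
```

```bash
python3 go.py 0.5197 -0.2537 0.0815
```

```text
t 3.4 pos [ 0.522  -0.2499  0.129 ] d world [-0.0023 -0.0038 -0.0475] d tool [-0.0041 -0.0018  0.0475] level rotvec [ 0.0009 -0.0011  0.    ]
yaw of y -7.04 j [-3.30e+01  1.60e+00  1.04e+02  1.00e-01  7.44e+01 -2.60e+01] F [-0.32 -1.03  1.18] M [-0.04  0.01 -0.01] open 0.08541287031634985
```

Request:
{"method": "arm_command", "body": {
  "deltas": "0.0854 -0.002 -0.001 0.004 0 0 0; 0.0854 -0.0015 -0.0006 0.006 0 0 0; 0.0854 0 0 0.008 0 0 0; 0.0854 0 0 0.007 0 0 0; 0.0854 0 0 0.004 0 0 0; 0.0854 0 0 0.001 0 0 0; 0.0854 0 0 0 0 0 0; 0.0854 0 0 0 0 0 0"
}}

```text
time_s: 4.2
ee_pos: [0.5194, -0.2537, 0.0958]
tool_rot: [[0.123, 0.992, 0.0], [0.992, -0.123, 0.001], [0.002, 0.0, -1.0]]
ft_force: [-0.5, -0.9, -0.9]
opening: 0.0855
```

```bash
python3 go.py 0.5197 -0.2537 0.0815; python3 - <<'E'
from plant import viewer
import cv2
i=viewer.get_image("scene")["frame"][120:240,210:330,::-1]
cv2.imwrite("pics/hov2.png",cv2.resize(i,(600,600),interpolation=cv2.INTER_CUBIC))
E
python3 go.py 0.5197 -0.2537 0.0815
```

```text
t 4.2 pos [ 0.5194 -0.2537  0.0958] d world [ 0.0003  0.     -0.0143] d tool [0.     0.0003 0.0143] level rotvec [ 0.0002 -0.0015  0.    ]
yaw of y -7.08 j [-3.350e+01  3.700e+00  1.052e+02  1.000e-01  7.110e+01 -2.640e+01] F [-0.48 -0.93 -0.91] M [-0.04 -0.01  0.  ] open 0.08549311416689821
t 4.25 pos [ 0.5194 -0.2538  0.0959] d world [ 0.0003  0.0001 -0.0144] d tool [0.0001 0.0002 0.0144] level rotvec [ 0.0003 -0.0014  0.    ]
yaw of y -7.08 j [-3.350e+01  3.700e+00  1.052e+02  1.000e-01  7.110e+01 -2.640e+01] F [-0.41 -0.44  0.27] M [0.   0.02 0.  ] open 0.08519965396182046
```

View pics/hov2.png

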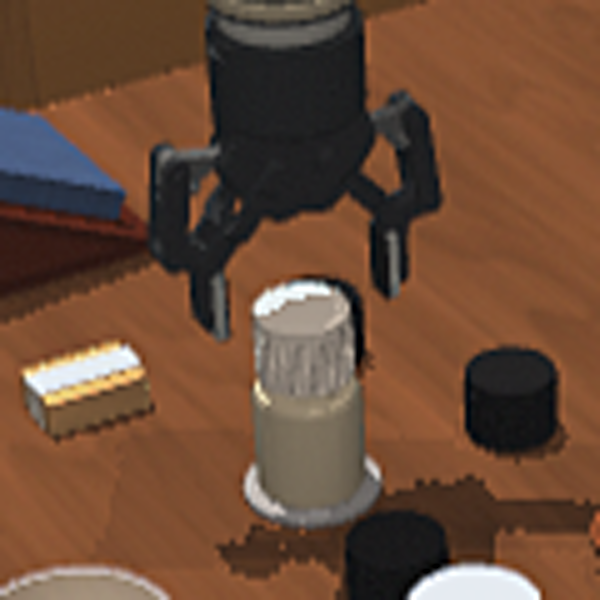

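The crop shows the cap top at about (300,300), between the two finger tips at (215,335) and (392,292), so it's centred. I'll descend 14 mm, then close.

Request:
{"method": "arm_command", "body": {
  "deltas": "0.0854 0 0.0002 0.004 0 0 0; 0.0854 0 0 0.005 0 0 0; 0.0854 0 0 0.004 0 0 0; 0.0854 0 0 0.001 0 0 0; 0.06 0 0 0 0 0 0; 0.06 0 0 0 0 0 0; 0.06 0 0 0 0 0 0; 0.06 0 0 0 0 0 0"
}}

```text
time_s: 5.05
ee_pos: [0.5202, -0.254, 0.0814]
tool_rot: [[0.123, 0.992, 0.002], [0.992, -0.123, 0.001], [0.001, 0.002, -1.0]]
ft_force: [0.2, 0.7, -0.1]
opening: 0.0603
```

```bash
python3 go.py 0.5197 -0.2537 0.0815; python3 - <<'E'
from plant import viewer
import cv2
i=viewer.get_image("scene")["frame"][120:240,210:330,::-1]
cv2.imwrite("pics/hov3.png",cv2.resize(i,(600,600),interpolation=cv2.INTER_CUBIC))
E
```

```text
t 5.05 pos [ 0.5202 -0.254   0.0814] d world [-0.0005  0.0003  0.0001] d tool [ 0.0002 -0.0005 -0.0001] level rotvec [ 0.0016 -0.0009  0.    ]
yaw of y -7.07 j [-3.340e+01  4.700e+00  1.056e+02  1.000e-01  6.960e+01 -2.640e+01] F [ 0.16  0.65 -0.09] M [-0.05  0.01 -0.06] open 0.06025108092384937
```

View pics/hov3.png

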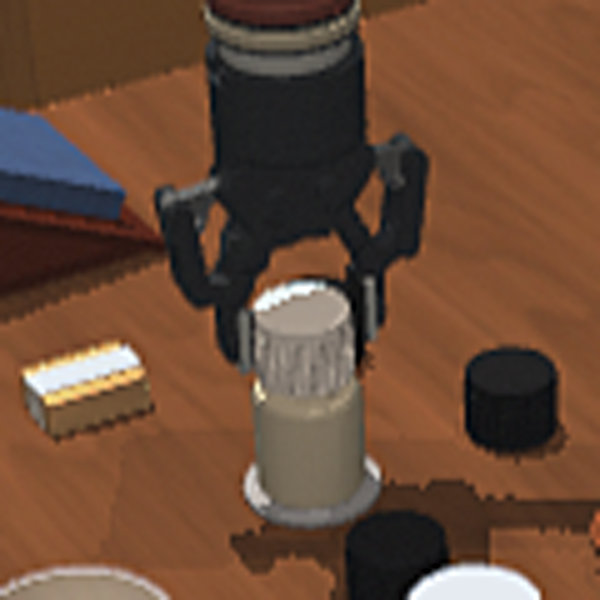

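The fingers straddle the cap with about equal gaps, so I'll close.

Request:
{"method": "arm_command", "body": {
  "deltas": "0.04 0 0 0 0 0 0; 0.04 0 0 0 0 0 0; 0.04 0 0 0 0 0 0; 0.04 0 0 0 0 0 0; 0.04 0 0 0 0 0 0; 0.04 0 0 0 0 0 0; 0.04 0 0 0 0 0 0; 0.04 0 0 0 0 0 0",
  "squeeze": 70
}}

```text
time_s: 5.9
ee_pos: [0.5201, -0.2541, 0.0821]
tool_rot: [[0.123, 0.992, 0.002], [0.992, -0.123, 0.0], [0.001, 0.001, -1.0]]
ft_force: [-0.4, 0.7, 1.0]
opening: 0.0483
```

```bash
python3 go.py 0.5197 -0.2537 0.0815
```

```text
t 5.9 pos [ 0.5201 -0.2541  0.0821] d world [-0.0004  0.0004 -0.0006] d tool [ 0.0003 -0.0005  0.0006] level rotvec [ 0.0015 -0.0006  0.    ]
yaw of y -7.07 j [-3.340e+01  4.700e+00  1.056e+02  1.000e-01  6.960e+01 -2.640e+01] F [-0.36  0.67  1.02] M [0.   0.07 0.03] open 0.048301987174023474
```

The cap is gripped with an opening of 48.3 mm and lateral forces near zero. Now I'll push down about 6 mm.

Request:
{"method": "arm_command", "body": {
  "deltas": "0.04 0 0 0.001 0 0 0; 0.04 0 0 0.002 0 0 0; 0.04 0 0 0.002 0 0 0; 0.04 0 0 0.0015 0 0 0; 0.04 0 0 0.0003 0 0 0; 0.04 0 0 0.0002 0 0 0; 0.04 0 0 0 0 0 0; 0.04 0 0 0 0 0 0"
}}

```text
time_s: 6.7
ee_pos: [0.5204, -0.2542, 0.082]
tool_rot: [[0.122, 0.992, -0.001], [0.992, -0.122, 0.001], [0.001, -0.001, -1.0]]
ft_force: [-0.8, 0.2, -1.6]
opening: 0.048
```

```bash
python3 go.py 0.5197 -0.2537 0.0755
```

```text
t 6.7 pos [ 0.5204 -0.2542  0.082 ] d world [-0.0007  0.0005 -0.0065] d tool [ 0.0004 -0.0007  0.0065] level rotvec [-0.0011 -0.0011 -0.    ]
yaw of y -7.04 j [-33.4   4.8 105.5   0.   69.8 -26.4] F [-0.85  0.23 -1.59] M [-0.06  0.01 -0.05] open 0.04798068745795628
```

The arm is compliant, since a zero row drops the load. I'll keep a sustained z offset and find out the stiffness.

Request:
{"method": "arm_command", "body": {
  "deltas": "0.04 0 0 0.002 0 0 0; 0.04 0 0 0.003 0 0 0; 0.04 0 0 0.004 0 0 0; 0.04 0 0 0.004 0 0 0; 0.04 0 0 0.004 0 0 0; 0.04 0 0 0.004 0 0 0; 0.04 0 0 0.004 0 0 0; 0.04 0 0 0.004 0 0 0"
}}

```text
time_s: 7.5
ee_pos: [0.5211, -0.2546, 0.0745]
tool_rot: [[0.121, 0.993, -0.01], [0.993, -0.121, 0.005], [0.003, -0.01, -1.0]]
ft_force: [-13.3, 7.1, 23.7]
opening: 0.0483
```

```bash
python3 go.py 0.5197 -0.2537 0.0755
```

```text
t 7.5 pos [ 0.5211 -0.2546  0.0745] d world [-0.0014  0.0009  0.001 ] d tool [ 0.0008 -0.0015 -0.0009] level rotvec [-0.0104 -0.0033 -0.    ]
yaw of y -6.94 j [-3.330e+01  5.800e+00  1.052e+02 -1.000e-01  6.960e+01 -2.640e+01] F [-13.34   7.13  23.72] M [ 1.2   1.99 -0.04] open 0.048304588398071995
```

It's at the bottom (7.5 mm travel, about 24 N) with some outward lateral load. I'll reduce the push to about 16 N, recentre, and turn counter-clockwise, which is negative about tool z.

Request:
{"method": "arm_command", "body": {
  "deltas": "0.04 0.0008 -0.0015 0.0028 -0.008 -0.002 0; 0.04 0.0002 -0.0006 0.0028 -0.003 0 -0.04; 0.04 0.0002 -0.0006 0.0028 -0.003 0 -0.07; 0.04 0.0002 -0.0006 0.0028 -0.003 0 -0.08; 0.04 0.0001 -0.0006 0.0028 -0.003 0 -0.08; 0.04 0 -0.0006 0.0028 -0.003 0 -0.08; 0.04 0 -0.0006 0.0028 -0.003 0 -0.08; 0.04 0 -0.0006 0.0028 -0.003 0 -0.06"
}}

```text
time_s: 8.3
ee_pos: [0.5215, -0.2534, 0.0749]
tool_rot: [[-0.378, 0.925, 0.025], [0.926, 0.378, 0.006], [-0.003, 0.025, -1.0]]
ft_force: [-7.4, 6.4, 17.9]
opening: 0.0481
```

```bash
python3 go.py 0.5201 -0.2541 0.0755
```

```text
t 8.3 pos [ 0.5215 -0.2534  0.0749] d world [-0.0014 -0.0007  0.0006] d tool [-0.0002 -0.0016 -0.0007] level rotvec [ 0.0252  0.0033 -0.    ]
yaw of y 22.22 j [-33.8   4.7 106.4   1.2  68.  -56.5] F [-7.45  6.39 17.87] M [ 0.98  1.46 -0.08] open 0.048125285825645896
```

Request:
{"method": "arm_command", "body": {
  "deltas": "0.04 0 -0.001 0.0027 0.012 0.001 -0.05; 0.04 0 -0.0008 0.0027 0.008 0.001 -0.075; 0.04 0 -0.0006 0.0027 0.004 0 -0.08; 0.04 0 -0.0006 0.0027 0 0 -0.08; 0.04 0 -0.0006 0.0027 0 0 -0.08; 0.04 0 -0.0006 0.0027 0 0 -0.08; 0.04 0 -0.0006 0.0027 0 0 -0.07; 0.04 0 -0.0006 0.0027 0 0 -0.03"
}}

```text
time_s: 9.1
ee_pos: [0.521, -0.2549, 0.0745]
tool_rot: [[-0.817, 0.577, 0.001], [0.577, 0.817, 0.004], [0.001, 0.004, -1.0]]
ft_force: [-7.3, 6.2, 17.9]
opening: 0.0484
```

```bash
python3 go.py 0.5201 -0.2541 0.0755
```

```text
t 9.1 pos [ 0.521  -0.2549  0.0745] d world [-0.0009  0.0008  0.001 ] d tool [ 0.0012  0.0002 -0.001 ] level rotvec [ 0.0036 -0.0013  0.    ]
yaw of y 54.77 j [-33.5   5.5 105.6   0.2  69.  -88.4] F [-7.26  6.22 17.89] M [ 1.    1.24 -0.11] open 0.048387162378914175
```

The cap has turned 61.8°. I'll release the push and lift gently, checking the forces.

Request:
{"method": "arm_command", "body": {
  "deltas": "0.04 0.0008 0 0 0.003 -0.001 0; 0.04 0.0002 0 -0.002 0 0 0; 0.04 0 0 -0.003 0 0 0; 0.04 0 0 -0.004 0 0 0; 0.04 0 0 -0.005 0 0 0; 0.04 0 0 -0.005 0 0 0; 0.04 0 0 -0.005 0 0 0; 0.04 0 0 -0.005 0 0 0"
}}

```text
time_s: 9.9
ee_pos: [0.5206, -0.2546, 0.1064]
tool_rot: [[-0.817, 0.576, 0.001], [0.576, 0.817, -0.0], [-0.0, 0.0, -1.0]]
ft_force: [0.1, -0.0, 0.2]
opening: 0.0482
```

```bash
python3 go.py 0.5200 -0.2541 0.173
```

```text
t 9.9 pos [ 0.5206 -0.2546  0.1064] d world [-0.0006  0.0005  0.0666] d tool [ 0.0007  0.0001 -0.0666] level rotvec [ 0.0003  0.0005 -0.    ]
yaw of y 54.81 j [-33.4   3.1 104.7   0.   72.1 -88.2] F [ 0.07 -0.02  0.24] M [-0.01  0.02 -0.04] open 0.04816494159581892
```

No resistance. I'll lift the remaining 66 mm.

Request:
{"method": "arm_command", "body": {
  "deltas": "0.04 0.0003 0 -0.008 0 0 0; 0.04 0.0003 0 -0.011 0 0 0; 0.04 0 0 -0.012 0 0 0; 0.04 0 0 -0.012 0 0 0; 0.04 0 0 -0.01 0 0 0; 0.04 0 0 -0.006 0 0 0; 0.04 0 0 -0.003 0 0 0; 0.04 0 0 0 0 0 0"
}}

```text
time_s: 10.7
ee_pos: [0.5212, -0.255, 0.1769]
tool_rot: [[-0.817, 0.576, 0.005], [0.576, 0.817, -0.003], [-0.006, 0.001, -1.0]]
ft_force: [-0.1, -0.6, 0.3]
opening: 0.0481
```

```bash
python3 go.py 0.5200 -0.2541 0.173;  python3 - <<'E'
from plant import viewer
import cv2,pickle
d=viewer.get_image("scene");pickle.dump(d,open("im2.pkl","wb"))
i=d["frame"][90:240,195:345,::-1]
cv2.imwrite("pics/lift.png",cv2.resize(i,(600,600),interpolation=cv2.INTER_CUBIC))
E
```

```text
t 10.7 pos [ 0.5212 -0.255   0.1769] d world [-0.0012  0.0009 -0.0039] d tool [0.0015 0.0001 0.0039] level rotvec [ 0.0006  0.0056 -0.    ]
yaw of y 54.81 j [-33.4  -1.  101.8   0.   78.9 -88.2] F [-0.05 -0.63  0.27] M [-0.01  0.03 -0.01] open 0.048059485316257165
```

View pics/lift.png

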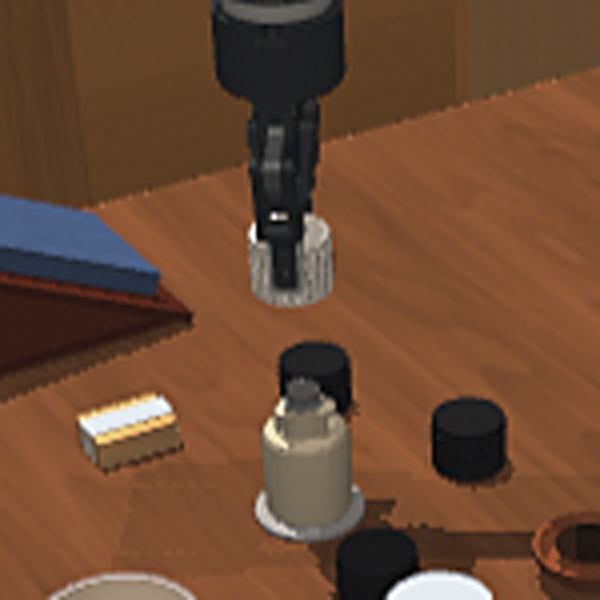

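The cap is off and upright at about (290,262). The open neck with its pad shows at about (303,405). Next is a small trim: 4 mm down, 1.3 mm sideways, and levelling.

Request:
{"method": "arm_command", "body": {
  "deltas": "0.04 0.0008 0 0.002 0.0005 0.003 0; 0.04 0.0004 0 0.0015 0 0.002 0; 0.04 0 0 0.0005 0 0 0; 0.04 0 0 0 0 0 0; 0.04 0 0 0 0 0 0; 0.04 0 0 0 0 0 0; 0.04 0 0 0 0 0 0; 0.04 0 0 0 0 0 0"
}}

```text
time_s: 11.55
ee_pos: [0.5186, -0.2533, 0.169]
tool_rot: [[-0.817, 0.576, -0.005], [0.576, 0.817, 0.003], [0.006, -0.0, -1.0]]
ft_force: [0.3, 0.2, -0.4]
opening: 0.0486
```

```bash
python3 go.py 0.5200 -0.2541 0.173;  python3 - <<'E'
from plant import viewer,arm
import cv2,pickle
from h import *
d=viewer.get_image("scene")
cv2.imwrite("pics/fin.png",d["frame"][:,:,::-1])
P=cloud(d);q=P.reshape(-1,3);c=d["frame"].reshape(-1,3).astype(int)
k=(np.hypot(q[:,0]-.522,q[:,1]+.2515)<.035)&(q[:,2]>.12)&(q[:,2]<.23)&(c.min(1)>90)
print("cap z",np.percentile(q[k,2],[1,5,50,95,99]).round(4),k.sum())
k2=(np.hypot(q[:,0]-.522,q[:,1]+.2515)<.035)&(q[:,2]<.12)
print("jar z max",np.percentile(q[k2,2],[95,99,100]).round(4))
s=arm.observe();print(s["qd"],s["ee_pos"])
E
```

```text
t 11.55 pos [ 0.5186 -0.2533  0.169 ] d world [ 0.0014 -0.0008  0.004 ] d tool [-0.0016  0.0001 -0.004 ] level rotvec [-0.0002 -0.0058 -0.    ]
yaw of y 54.81 j [-33.4  -0.6 102.1  -0.   78.8 -88.2] F [ 0.35  0.2  -0.38] M [0.03 0.07 0.04] open 0.048627124961135915
cap z [0.1584 0.1619 0.1825 0.1988 0.2007] 250
jar z max [0.0904 0.0951 0.0969]
[-0.05437745 -0.12293263  0.11685543  0.06598253  0.12167675 -0.03025939] [ 0.5186042  -0.25325443  0.16898412]
```

View pics/fin.png

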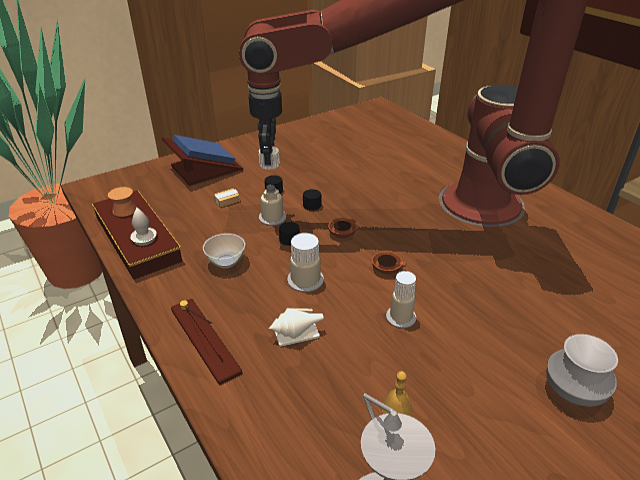

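Small moves overshoot about twofold, so I'll command half of what remains.

Request:
{"method": "arm_command", "body": {
  "deltas": "0.04 -0.0008 0 -0.002 0 -0.003 0; 0.04 0 0 0 0 0 0; 0.04 0 0 0 0 0 0; 0.04 0 0 0 0 0 0; 0.04 0 0 0 0 0 0; 0.04 0 0 0 0 0 0; 0.04 0 0 0 0 0 0; 0.04 0 0 0 0 0 0"
}}

```text
time_s: 12.4
ee_pos: [0.5195, -0.2539, 0.1715]
tool_rot: [[-0.817, 0.576, -0.002], [0.576, 0.817, 0.001], [0.002, -0.0, -1.0]]
ft_force: [0.3, 0.1, -0.3]
opening: 0.0481
```

```bash
python3 go.py 0.5200 -0.2541 0.173;  python3 - <<'E'
from plant import viewer,arm
import cv2,pickle
from h import *
for n in("scene","top"):
    d=viewer.get_image(n)
    cv2.imwrite(f"pics/fin2{n}.png",d["frame"][:,:,::-1])
    if n=="top": continue
    P=cloud(d);q=P.reshape(-1,3);c=d["frame"].reshape(-1,3).astype(int)
    k=(np.hypot(q[:,0]-.522,q[:,1]+.2515)<.035)&(q[:,2]>.12)&(q[:,2]<.23)&(c.min(1)>90)
    print("cap z",np.percentile(q[k,2],[1,5,50,95,99]).round(4),k.sum())
s=arm.observe();print(s["qd"].round(2) if hasattr(s["qd"],"round") else s["qd"],s["ee_pos"],s["opening"])
E
```

```text
t 12.4 pos [ 0.5195 -0.2539  0.1715] d world [ 0.0005 -0.0002  0.0015] d tool [-0.0006  0.0001 -0.0015] level rotvec [-0.0002 -0.0019 -0.    ]
yaw of y 54.81 j [-33.4  -0.7 102.   -0.   78.8 -88.2] F [ 0.32  0.13 -0.35] M [-0.01 -0.01 -0.06] open 0.048100968581901396
cap z [0.161  0.1638 0.1846 0.2016 0.2042] 248
[-0.02  0.09 -0.07  0.08 -0.1   0.02] [ 0.51943753 -0.2538864   0.17150662] 0.0478770148192557
```

View pics/fin2top.png

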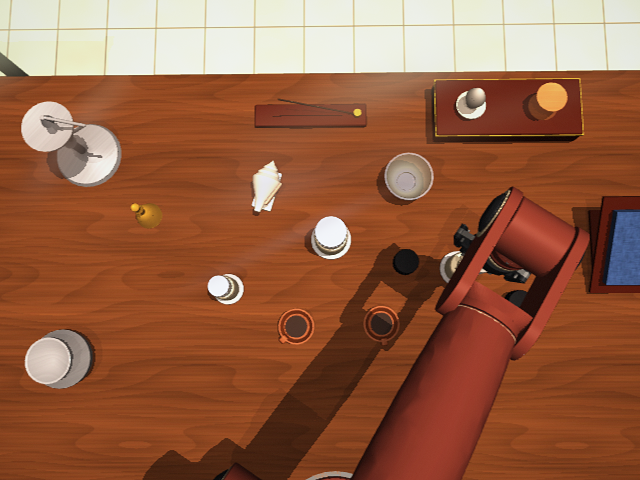

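The rim is at about 163 mm, roughly 78.5 mm clear of the mouth. The cap is centred within about 0.5 mm, upright and still. In the top view the bystanders that can be seen have the same pixels as before, and the small and large caps are closed. I'm handing in now.

```bash
python3 -c "
from plant import arm;print(arm.finish_job())"
```

```text
the job is handed in; nothing more can be done
None
```

The middle box is open: I pushed its cap down about 7.5 mm, turned it 61.8° counter-clockwise and lifted it straight off with no resistance. I handed the job in at about 12.5 s, with the gripper still holding the cap.

- **Which box:** its cap measured 50.4 mm across. The other two white caps measured about 40.6 mm and 59.9 mm, so they were the small and large boxes.
- **Final position:** the rim is about 78.5 mm above the mouth, judged from the gripper height. The depth image puts the cap's lower edge at about 161–164 mm above the table, 1–2 mm either side of that. The cap is centred to about 0.5 mm of my estimate of the box position, tilted 0.1° and still, with the gripper opening steady at 48 mm.
- **Everything else:** both other boxes are closed, and the bystanders I could see in the last top view had not moved. The arm hid part of the area around the middle box.

**Checks that disagreed:**
- The two cameras differed by about 4 mm on the cap's position. I resolved this by comparing the scene camera with the known finger positions.
- My first 7 mm push did not move the cap because the arm is compliant. The second push reached the hard stop at about 24 N, with about 15 N sideways, and I eased it to about 18 N for the turn.

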